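# Turn and dock a mini solar panel for a lamp test

### The job

The square mini solar panel lies on the plywood test board with its brass contacts facing sideways. Keeping it flat on the board, turn it a quarter turn by pushing it round the fixed steel corner post, then slide it fully home against the guide rail and the black contact block so that its brass contacts are at the block. Then push the lamp switch lever right over to its on side, and leave the other things on the table where they are.

Things in the scene. Friction and masses are not known exactly. Their poses are not given: they have to be found in the camera images.
- board: the test board, fixed: a plywood plate 330 x 240 x 12 mm on the table (top face 12 mm above the table), from x = -175 to +155 and y = -70 to +170 mm of its origin. Origin on the table under the axis of the post; x runs from the post along the guide rail to the contact block, y from the rail over to the panel's docking place, z up
- post: the fixed upright steel corner post at the near end of the guide rail, 20 mm diameter, 45 mm high above the board; origin on its axis at the board's top face, axes as the board's
- rail_face (a point): middle of the guiding face of the fixed aluminium guide rail (18 mm wide, 20 mm high above the board, from the post to x = 130 mm of the board). The face looks to the board's +y and lies at y = +10 mm, flush with the post's side; axes as the board's
- block_face (a point): middle of the stop face of the fixed black contact block (28 mm high above the board, y = 10 to 135 mm of the board). The face looks to the board's -x and lies at x = +120 mm; two thin brass fingers reach from it over the docked panel's edge without touching it; axes as the board's
- home (a point): the point on the board where the panel's centre is when it is fully home, touching both rail and block: x = +70, y = +60 mm from the board's origin, 20 mm above the table; axes as the board's
- panel_center (a point): centre, half-way up, of the square panel, loose: 100 x 100 x 16 mm, about 0.3 kg, aluminium frame, dark cells on top. Its x axis points to the edge with the brass contacts, z up. It starts on the robot's side of the post, 3 to 25 mm short of it, x about along the board's +y, centre 15 to 35 mm to +y of the post. Docked, its x points along the board's x: a quarter turn clockwise seen from above
- panel_contacts (a point): middle of the panel's two flush brass contact pads, on its top face, 40 mm from the centre along the panel's x; axes as the panel's. The panel takes about 1 to 3 N to slide on the board
- lamp_switch_base: the lamp switch, fixed on the table left or right of the board: a grey block 70 x 50 x 25 mm with a lever on top. Origin at the centre of the block's underside; the lever swings in the block's x-z plane from -x (off) to +x (on) about an axis along y, 22 mm above the table
- lamp_switch_tip (a point): centre of the black ball, 26 mm diameter, at the end of the 80 mm switch lever (rod 10 mm thick); about 92 mm above the table at either end of the swing, 102 mm in the middle; axes turn with the lever
- lamp_switch (a joint): lever angle in rad: 0 = leaning 0.5 rad to the block's -x (off), 1.0 = leaning 0.5 rad to its +x (on, hard stop); it stays where it is left and takes about 1 N at the ball
- strip_panel: bystander: oblong framed mini solar panel 150 x 60 x 12 mm, loose on the table; origin at the centre of its underside
- multimeter: bystander: hand multimeter lying flat, grey, 140 x 75 x 42 mm over its dial; origin at the centre of its underside
- screwdriver: bystander: screwdriver lying on the table; origin below its middle
- flux_jar: bystander: lidded jar, 50 mm diameter, 60 mm high; origin at the centre of its underside
- mug: bystander: white mug, 80 mm diameter, 90 mm high, handle on its +y side; origin at the centre of its underside
- tape_spool: bystander: small copper-coloured spool, 32 mm diameter, 18 mm high, standing on the test board on the outer (-y) side of the guide rail; origin at the centre of its underside
- parts_tray: bystander: black open tray with one divider, 120 x 90 x 35 mm; origin at the centre of its underside

How it is judged (in metres and radians):
On the way, in this order (a step that is already met when the one before it is completed fails the run):
1. the panel is half-way round, 30 to 60 degrees off its docked direction, while pressing against the post (contact force between panel and post above 0.3 N and angle between the x axis of panel_center and the x axis of board, either way round between 0.52 and 1.05 rad), for 0.05 s.
2. the panel is fully home, contacts at the block (horizontal distance between panel_center and home below 0.006 m and angle between the x axis of panel_center and the x axis of board, either way round below 0.06 rad and x of panel_contacts in the frame of home above 0.03 m and z of panel_center in the frame of board below 0.024 m), for 0.2 s.
3. the lamp switch lever is over on its on side (value of joint lamp_switch above 0.85 rad), for 0.2 s.
At the end, for the whole second after the job is handed in: the panel lies flat and still on the board, its centre within 6 mm (horizontally) of home, turned to within 0.06 rad of the board's x with the brass contacts at the block, and the lamp switch lever stands beyond 0.85 rad (all of step 2 and value of joint lamp_switch above 0.85 rad and linear speed of panel below 0.01 m/s); the robot touches nothing.
It fails at once if the panel is tipped more than 0.15 rad or lifted 12 mm off the board (angle between panel_center's own z axis and vertical above 0.15 rad or z of panel_center in the frame of board above 0.032 m).
It fails at once if a bystander is moved more than 30 mm (distance of any of strip_panel, multimeter, screwdriver, flux_jar, mug, tape_spool, parts_tray from where it was at the start of the episode above 0.03 m).
It also fails if it takes over 72 s, if anything falls off the work surface, if the arm or the gripper's body presses on something with over 40 N, if the wrist force passes 120 N, or if a joint passes its speed limit or range.

### The arm

A 7-joint arm with a two-finger parallel gripper is mounted at the origin on the work surface. World frame = base frame: x ahead of the robot, y to its left, z up, the work surface at z = 0. Lengths are in mm, angles in degrees, forces in N, time in s.
With the tool pointing down it reaches from about 400 to 900 mm from the base axis. Payload 5.6 kg.
Tool frame: the origin (TCP) lies on the front face of the gripper's body, between the roots of the fingers; the fingertips stand 88 mm ahead of it and the grasp point (between the pads) lies 69 mm ahead of it; z points along the fingers, y is the direction in which the jaws open and shut (so a half turn about z gives the same grasp; the last joint's range is limited). The gripper opens to 92 mm and grips with 3 to 60 N. Pads are 20 mm wide; open, the fingers measure 128 mm over their backs; the gripper's body (75 mm by 189 mm) begins 69 mm behind the grasp point.
Start: joints at [-2.464, 26.786, -0.665, 91.828, 0.344, 61.387, -3.226], TCP at [650.004, -0.04, 302.692] pointing down, gripper open.
Joint ranges: [-144.91, 144.91], [-17.63, 115.5], [-89.93, 88.59], [15.96, 139.68], [-74.01, 254.01], [8.47, 105.57], [-167.45, 167.45]. Speed limits (degrees/s): [147.25, 147.25, 180, 180, 180, 180, 180].

### API

Orientations are given as [roll, pitch, yaw] about the fixed x, y, z axes, in that order (R = Rz(yaw) Ry(pitch) Rx(roll)).
In Python, from rig import sensors, imaging, workorder gives the robot as it stands.
- The arm moves only by the tool play_rows, never from a script. Its argument "rows" is a list that holds one entry, the list of rows, each a list of 4 numbers: the shift along the tool's x, y, z in mm, then the turn about the tool's z in rad. In form: [[[tx, ty, tz, yaw], ...]]. A call has 1 to 20 rows; each row is the pose to reach, as a shift and turn from the pose commanded when the call began, along the tool's axes at that moment; what a row does not reach only later rows make up. A row lasts 1/10 s, in which the tool goes at most 50 mm and 8.59 degrees, less where a joint would pass 70% of its speed; a pose out of reach is approached as far as the arm can. A call with a gripper value outside its range is refused whole. "fingers" is the closure in counts, from 0 (fully open) to 255 (shut), set as the call begins (left out, the last holds). The fingers move at their own pace and stop on an object; "squeeze" is the grip in N (left out, the last holds). Time passes only in rows, so rows that repeat a pose let the fingers close. It gives the time, the measured TCP pose, the force and the opening at its end, in the units of the state.
- sensors.observe(): the state, without advancing time (a new reading comes with each control period).
- imaging.camera(name): name is "scene" or "side" or "wrist"; returns a dict with "frame" (384x512x3 uint8, blue, green, red), "camera_matrix" (3x3 intrinsics, pixels), "pose" (4x4, takes a point from camera to world coordinates); the wrist camera has in their place "tool_from_camera" (4x4, takes a point from camera to tool coordinates, whose origin is the TCP and whose axes are the flange's). Camera axes: x right, y down, z forward; pixel columns grow to the right and rows downward; lengths in mm; the calibration is good to about 2 mm. The wrist camera is an equidistant fisheye: a pixel r from the principal point sees the ray r / f radians off the axis. A picture is of the moment at which its call begins: read the wrist's pose just before it. There is no depth.
- workorder.finish_job(): hands the job in, once; it reports no verdict.
The state is a dict: "time": time; "qpos": joint angles; "qvel": joint speeds; "joint_torque": joint torques, N m; "tcp_pos": TCP position; "eef_rot": TCP orientation; "force": force on the tool from outside, world axes, zero at the start; "ft_torque": the same for the moment, N m; "gripper_width": opening from 0.0 (shut) to 1.0 (fully open).
Only numpy, scipy, OpenCV 4.12 (cv2) and the standard library are available. Lean on these libraries where they do the work, as an engineer would, in place of code of your own. Each camera call takes 0.05 s, during which the arm holds its last target.

## Working session

There is one attempt and no reset: what is moved stays moved. The work goes in short steps, Python scripts to look and compute and a tool call to move; the robot and the scene stay as the last step left them, time stands still between calls to the robot, and variables do not carry over. Pictures are saved under pics/ and viewed, and the job is handed in when it is done.

Besides the shell and the picture viewer there is one more tool, called after "Emit:" in YAML: its name, and indented under it one key for each argument. play_rows: Moves the arm, as the interface text tells. Its arguments: {"type":"object","properties":{"rows":{"type":"array"},"fingers":{"type":"number"},"squeeze":{"type":"number"}},"required":["rows"]}

```bash
ls; mkdir -p pics; python3 - <<'E'
from rig import sensors, imaging
import cv2,numpy as np
np.set_printoptions(precision=3,suppress=True)
print(sensors.observe())
for n in ["scene","side","wrist"]:
    c=imaging.camera(n); cv2.imwrite(f"pics/{n}0.png",c["frame"])
    print(n,c["camera_matrix"],c.get("pose",c.get("tool_from_camera")))
E
```

```text
pics
{'time': 0.0, 'qpos': array([-2.464, 26.836, -0.664, 91.881,  0.344, 61.386, -3.223]), 'qvel': array([ 0.055, -0.097, -0.009,  0.075, -0.041, -0.203, -0.024]), 'joint_torque': array([ -0.   , -52.057,  -0.013, -24.375,  -0.057,   0.017,   0.   ]), 'tcp_pos': array([649.576,  -0.063, 301.743]), 'eef_rot': array([-179.9  ,    0.008,   89.999]), 'force': array([-0.275, -0.459,  0.01 ]), 'ft_torque': array([ 0.007, -0.022, -0.021]), 'gripper_width': 0.9967457250005158}
scene [[347.074   0.    259.051]
 [  0.    347.074 185.331]
 [  0.      0.      1.   ]] [[   0.443    0.658   -0.609 1121.249]
 [   0.897   -0.334    0.291 -332.858]
 [  -0.012   -0.675   -0.738  839.804]
 [   0.       0.       0.       1.   ]]
side [[377.153   0.    259.738]
 [  0.    377.153 188.855]
 [  0.      0.      1.   ]] [[ -0.938  -0.195   0.287 227.263]
 [ -0.347   0.573  -0.742 734.102]
 [ -0.02   -0.796  -0.606 720.352]
 [  0.      0.      0.      1.   ]]
wrist [[297.319   0.    258.262]
 [  0.    297.319 191.701]
 [  0.      0.      1.   ]] [[  0.001  -0.972  -0.233  65.788]
 [  1.      0.001  -0.      0.095]
 [  0.     -0.233   0.972 -81.407]
 [  0.      0.      0.      1.   ]]
```

View pics/scene0.png

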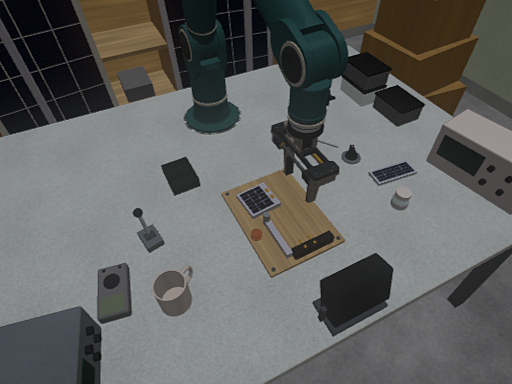

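View pics/side0.png

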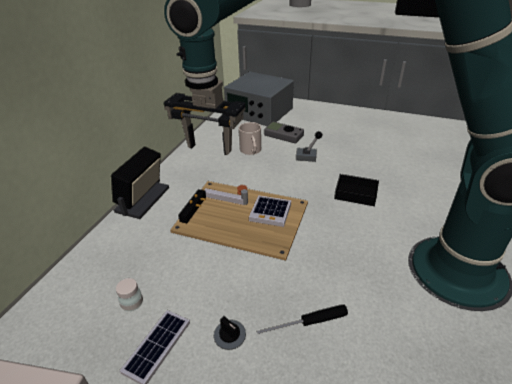

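View pics/wrist0.png

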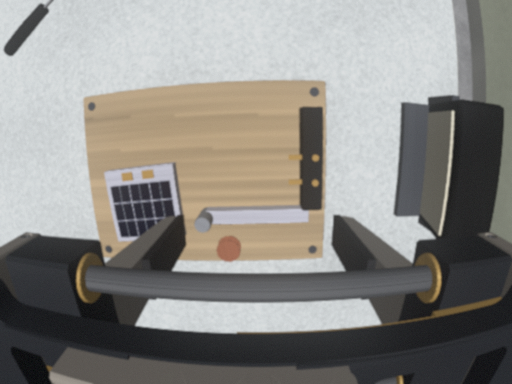

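```bash
cat > h.py <<'E'
import numpy as np,cv2
from scipy.spatial.transform import Rotation as R
from rig import sensors, imaging
np.set_printoptions(precision=2,suppress=True)
class Cam:
    def __init__(s,name,save=None):
        s.st=sensors.observe() if name=="wrist" else None
        c=imaging.camera(name); s.im=c["frame"]; s.K=c["camera_matrix"]; s.name=name
        if name=="wrist":
            T=np.eye(4); T[:3,:3]=R.from_euler("xyz",s.st["eef_rot"],degrees=True).as_matrix(); T[:3,3]=s.st["tcp_pos"]
            s.P=T@c["tool_from_camera"]
        else: s.P=c["pose"]
        if save: cv2.imwrite(f"pics/{save}.png",s.im)
    def ray(s,p):
        d=(np.array(p,float)-s.K[:2,2])/s.K[0,0]
        if s.name=="wrist":
            r=np.hypot(*d); v=np.array([*(d/max(r,1e-9)*np.sin(r)),np.cos(r)])
        else: v=np.array([d[0],d[1],1.])
        return s.P[:3,3], s.P[:3,:3]@(v/np.linalg.norm(v))
    def at(s,p,z):
        o,v=s.ray(p); return o+v*(z-o[2])/v[2]
    def proj(s,X):
        q=np.linalg.inv(s.P)@np.array([*X,1.]); q=q[:3]
        if s.name=="wrist":
            th=np.arctan2(np.hypot(q[0],q[1]),q[2]); u=q[:2]/max(np.hypot(q[0],q[1]),1e-9)*th
        else: u=q[:2]/q[2]
        return u*s.K[0,0]+s.K[:2,2]
def big(im,box,name,k=4):
    x0,y0,x1,y1=box
    cv2.imwrite(f"pics/{name}.png",cv2.resize(im[y0:y1,x0:x1],None,fx=k,fy=k,interpolation=cv2.INTER_CUBIC))
E
python3 - <<'E'
from h import *
w=Cam("wrist"); s=Cam("scene"); d=Cam("side")
big(w.im,(75,70,265,270),"w1",3); big(s.im,(120,160,350,280),"s1",3); big(d.im,(165,110,345,260),"d1",4)
big(w.im,(180,70,340,270),"w2",3)
E
```

```text
(no output)
```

View pics/w1.png

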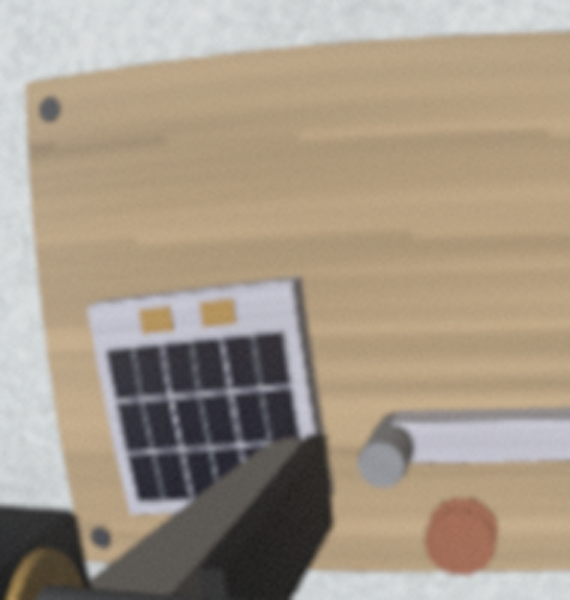

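View pics/s1.png

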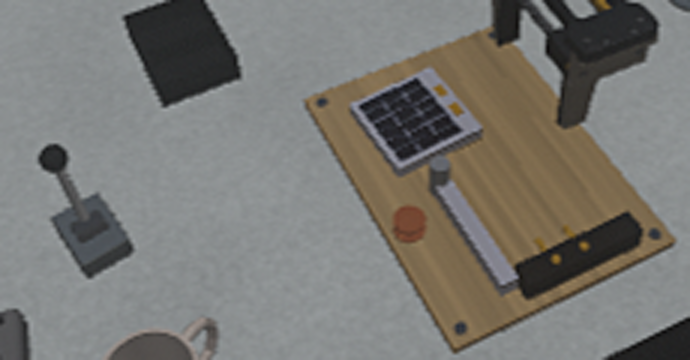

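View pics/d1.png

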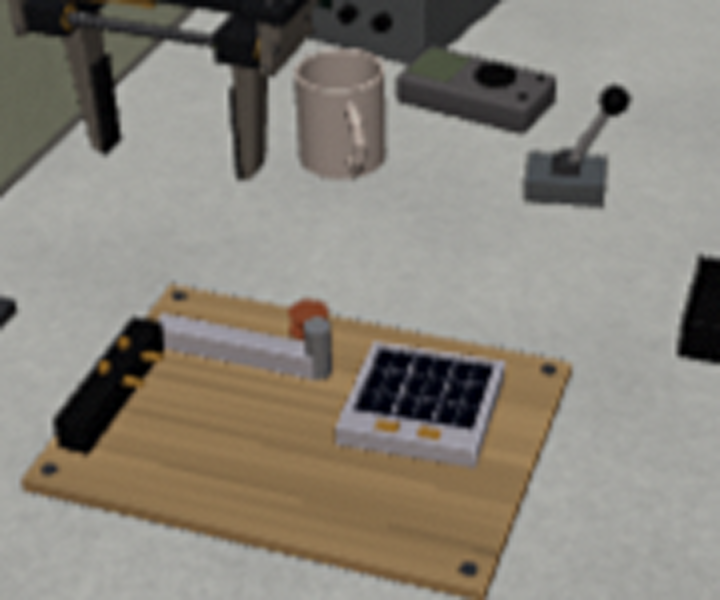

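View pics/w2.png

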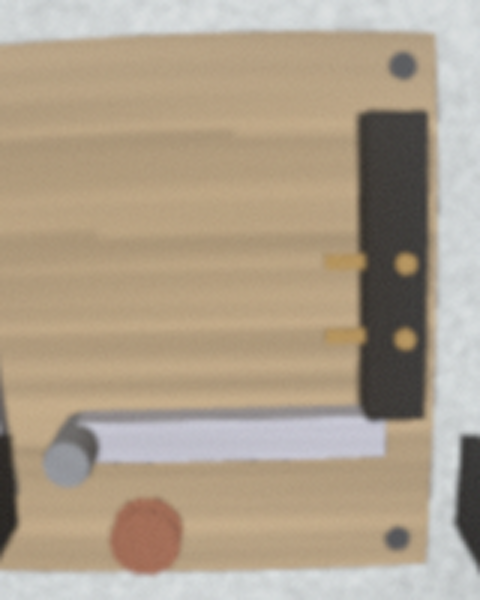

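```bash
python3 - <<'E'
from h import *
w=Cam("wrist"); s=Cam("scene"); d=Cam("side")
W1=lambda x,y:(x/3+75-.33,y/3+70-.33); W2=lambda x,y:(x/3+180-.33,y/3+70-.33); S=lambda x,y:(x/3+120-.33,y/3+160-.33); D=lambda x,y:(x/4+165-.37,y/4+110-.37)
pt=[("TL",w,W1(28,85),12),("TR",w,W2(434,33),12),("BR",w,W2(427,562),12),
("TL",s,S(493,27),12),("BL",s,S(306,101),12),("TR",s,S(675,240),12),("BR",s,S(456,348),12),
("TL",d,D(485,597),12),("BL",d,D(572,366),12),("TR",d,D(22,487),12),("BR",d,D(174,285),12),
("post",w,W1(384,465),57),("post",s,S(440,164),57),("post",d,D(317,325),57),
("blockT",w,W2(360,112),40),("blockB",w,W2(362,412),40),
("pTL",w,W1(90,304),28),("pTR",w,W1(298,279),28),("pBL",w,W1(131,515),28),
("pTL",s,S(430,68),28),("pTR",s,S(483,129),28),("pBL",s,S(351,109),28),("pBR",s,S(404,168),28),
("pTL",d,D(473,453),28),("pTR",d,D(336,433),28),("pBL",d,D(504,358),28),("pBR",d,D(378,345),28),
("ball",s,S(53,158),92),("ball",d,D(615,100),92)]
for n,c,p,z in pt: print(n,c.name,c.at(p,z)[:2])
E
```

```text
TL wrist [406.87 110.57]
TR wrist [732.48 119.72]
BR wrist [ 739.34 -117.68]
TL scene [407.52 102.24]
BL scene [ 414.93 -127.62]
TR scene [733.02 116.62]
BR scene [ 739.16 -118.74]
TL side [402.05 114.84]
BL side [ 408.35 -123.53]
TR side [728.1  123.73]
BR side [ 734.88 -120.24]
post wrist [584.2  -52.76]
post scene [584.33 -55.36]
post side [582.23 -55.06]
blockT wrist [697.31  83.4 ]
blockB wrist [700.85 -35.79]
pTL wrist [445.19   8.53]
pTR wrist [545.34  17.27]
pBL wrist [453.03 -91.61]
pTL scene [445.05   4.03]
pTR scene [544.41  13.92]
pBL scene [459.71 -94.34]
pBR scene [552.94 -78.76]
pTL side [443.91   7.9 ]
pTR side [539.12  19.3 ]
pBL side [453.37 -97.1 ]
pBR side [545.76 -81.67]
ball scene [ 442.72 -380.13]
ball side [ 443.14 -382.89]
```

Emit:
play_rows:
  rows:
    - [[0,-30,15,0],[-2,-65,30,0],[-4,-100,50,0],[-4,-135,70,0],[-4,-170,95,0],[-4,-200,120,0],[-4,-220,135,0],[-4,-232,140,0],[-4,-232,140,0],[-4,-232,160,0],[-4,-232,180,0],[-4,-232,194,0],[-4,-232,198,0],[-4,-232,198,0],[-4,-232,198,0]]
  fingers: 255
  squeeze: 20

```text
time: 1.95
tcp_pos: [419.1, -4.0, 105.4]
eef_rot: [179.9, -0.0, 90.0]
force: [0.1, -0.1, 0.7]
gripper_width: 0.008
```

```bash
python3 - <<'E'
from h import *
print(sensors.observe())
w=Cam("wrist","w10"); d=Cam("side")
big(d.im,(165,110,345,260),"d10",4)
E
```

```text
{'time': 1.95, 'qpos': array([ -2.48,  25.23,  -1.8 , 130.23,   1.86,  24.46,  -5.81]), 'qvel': array([ 0.09, -0.49, -0.01,  0.46,  0.06, -0.08, -0.02]), 'joint_torque': array([ -0.02, -37.16,  -0.15, -11.5 ,  -0.03,   0.  ,   0.  ]), 'tcp_pos': array([419.12,  -3.97, 105.42]), 'eef_rot': array([179.89,  -0.  ,  90.  ]), 'force': array([ 0.12, -0.14,  0.74]), 'ft_torque': array([-0.01,  0.01, -0.05]), 'gripper_width': 0.007654786018671921}
```

View pics/w10.png

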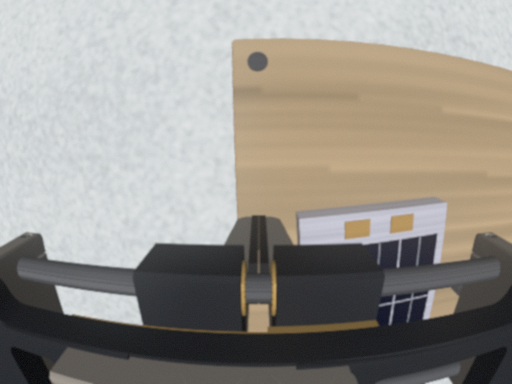

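View pics/d10.png

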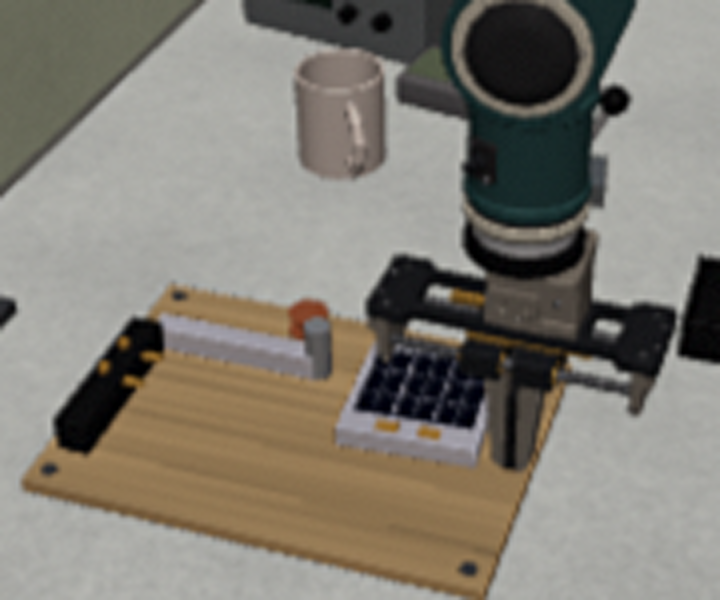

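Emit:
play_rows:
  rows:
    - [[-18,0,0,0],[-35,0,0,0],[-35,5,0,0],[-35,10,0,0],[-35,15,0,0],[-35,20,0,0],[-35,25,0,0],[-35,29,0,0],[-35,32,0,0],[-35,32,0,0]]

```text
time: 3.05
tcp_pos: [450.6, -38.6, 104.6]
eef_rot: [180.0, -0.0, 90.0]
force: [-0.9, 1.8, 0.3]
gripper_width: 0.006
```

```bash
python3 - <<'E'
from h import *
d=Cam("side")
big(d.im,(165,110,345,260),"d11",4)
E
```

```text
(no output)
```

View pics/d11.png

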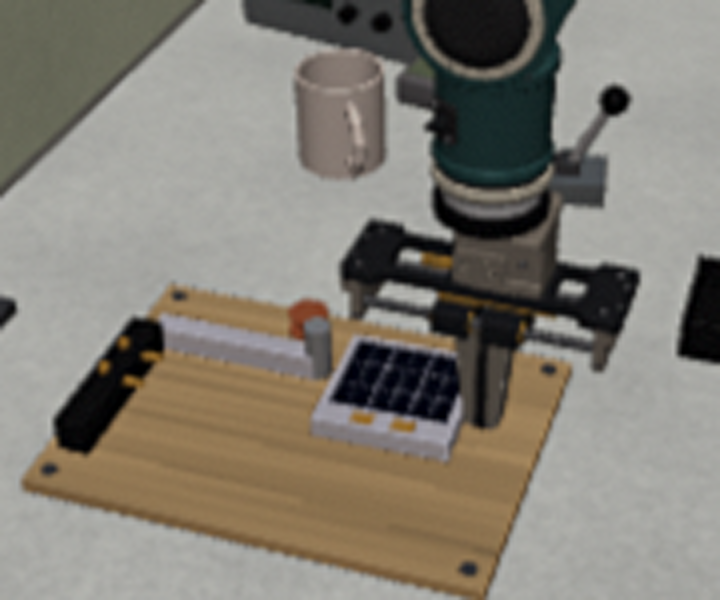

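Emit:
play_rows:
  rows:
    - [[0,-7,0,0],[18,-7,0,0],[36,-7,0,0],[37,-2,0,0],[37,2,0,0],[45,5,0,0],[54,10,0,0],[61,14,0,0],[68,19,0,0],[75,25,0,0],[82,31,0,0],[82,31,0,0]]

```text
time: 4.3
tcp_pos: [482.3, 44.4, 104.8]
eef_rot: [179.9, -0.0, 90.1]
force: [0.3, 0.0, -0.8]
gripper_width: 0.004
```

```bash
python3 - <<'E'
from h import *
w=Cam("wrist","w12");d=Cam("side")
big(d.im,(165,110,345,260),"d12",4)
E
```

```text
(no output)
```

View pics/d12.png

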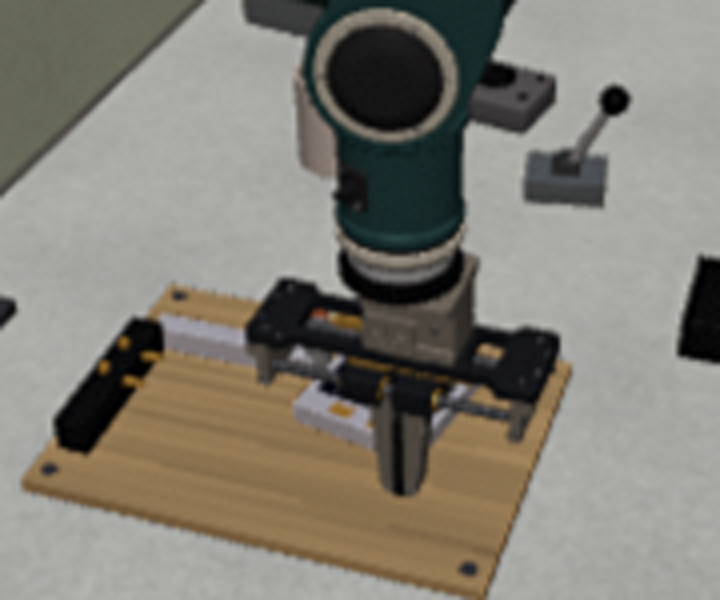

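View pics/w12.png

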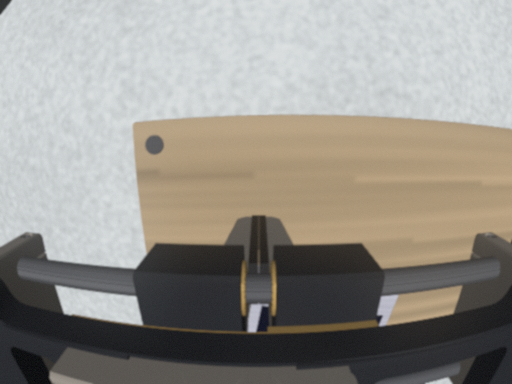

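```bash
python3 - <<'E'
from h import *
d=Cam("scene")
big(d.im,(200,140,350,280),"s12",5)
E
```

```text
(no output)
```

View pics/s12.png

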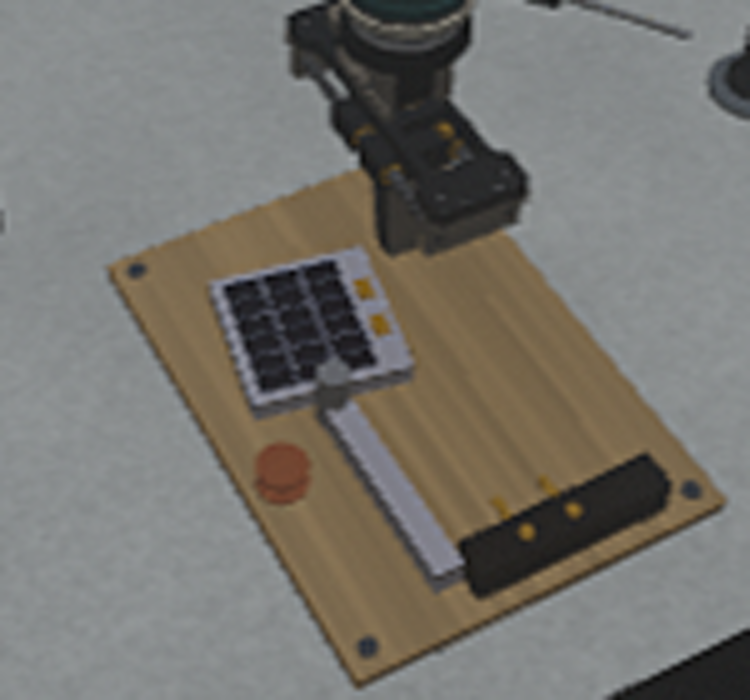

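```bash
cat >> h.py <<'E'
def board(X,post=(583.2,-54),yaw=1.65):
    a=np.radians(yaw); d=np.array(X[:2])-post
    return np.array([[np.cos(a),np.sin(a)],[-np.sin(a),np.cos(a)]])@d
E
python3 - <<'E'
from h import *
s=Cam("scene")
P={n:s.at((x/5+199.6,y/5+139.6),28)[:2] for n,x,y in [("TL",362,248),("BL",210,283),("TR",413,365),("BR",255,405)]}
print(P, sum(P.values())/4)
for a,b in [("TL","TR"),("BL","BR"),("BL","TL"),("BR","TR")]:
    v=P[b]-P[a]; print(a,b,np.linalg.norm(v),np.degrees(np.arctan2(v[1],v[0])))
E
```

```text
{'TL': array([484.09,  15.97]), 'BL': array([467.33, -81.09]), 'TR': array([579.83,  -0.31]), 'BR': array([564.22, -96.24])} [523.86 -40.42]
TL TR 97.11709210967138 -9.650189805123077
BL BR 98.06925117382549 -8.887945387760473
BL TL 98.48984141388637 80.20246452809921
BR TR 97.18732362438443 80.75671261437653
```

Emit:
play_rows:
  rows:
    - [[0,-14,0,0],[0,-28,0,0],[-18,-28,0,0],[-36,-27,0,0],[-35,-22,0,0],[-33,-18,0,0],[-25,-13,0,0],[-17,-7,0,0],[-10,-1,0,0],[-3,6,0,0],[3,14,0,0],[3,14,0,0]]

```text
time: 5.7
tcp_pos: [496.2, 48.0, 104.7]
eef_rot: [179.9, -0.1, 90.1]
force: [-0.8, 1.7, -0.1]
gripper_width: 0.002
```

```bash
python3 - <<'E'
from h import *
d=Cam("scene")
big(d.im,(200,140,350,280),"s13",5)
E
```

```text
(no output)
```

View pics/s13.png

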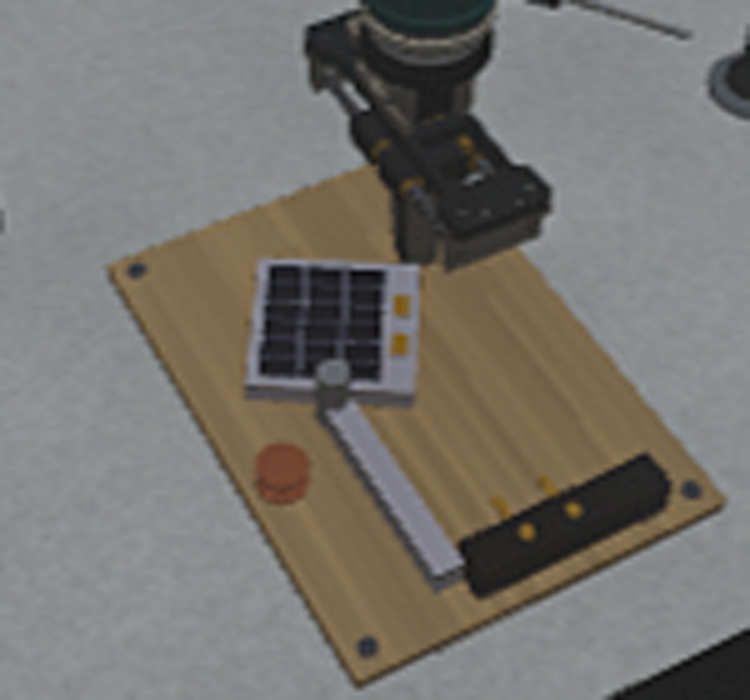

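```bash
cat > m.py <<'E'
import sys
from h import *
def meas(pts,k=5,x0=200,y0=140,bias=(-1,3)):
    s=Cam("scene")
    P=[s.at((x/k+x0-.4,y/k+y0-.4),28)[:2]+bias for x,y in pts] # TL,TR,BR,BL
    c=sum(P)/4; v=P[0]-P[3]+P[1]-P[2]; a=np.degrees(np.arctan2(v[1],v[0]))
    print("corners",*P,"centre",c,"board",board(c),"angle off",a-1.65)
E
python3 -c "
from m import *
meas([(419,265),(415,396),(247,386),(261,260)])"
```

```text
corners [511.65  43.95] [599.35  -7.29] [548.63 -91.52] [463.48 -41.88] centre [530.78 -24.18] board [-51.54  31.31] angle off 58.1708469740906
```

Emit:
play_rows:
  rows:
    - [[5,-8,0,0],[-4,-22,0,0],[-8,-15,0,0],[-8,-10,0,0],[-3,-3,0,0],[2,4,0,0],[7,12,0,0],[10,17,0,0],[12,21,0,0],[12,21,0,0]]

```text
time: 6.8
tcp_pos: [516.6, 58.8, 104.6]
eef_rot: [180.0, -0.0, 90.0]
force: [0.1, 1.6, 0.5]
gripper_width: 0.004
```

```bash
python3 - <<'E'
from h import *
d=Cam("scene")
big(d.im,(200,140,350,280),"s14",5)
E
```

```text
(no output)
```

View pics/s14.png

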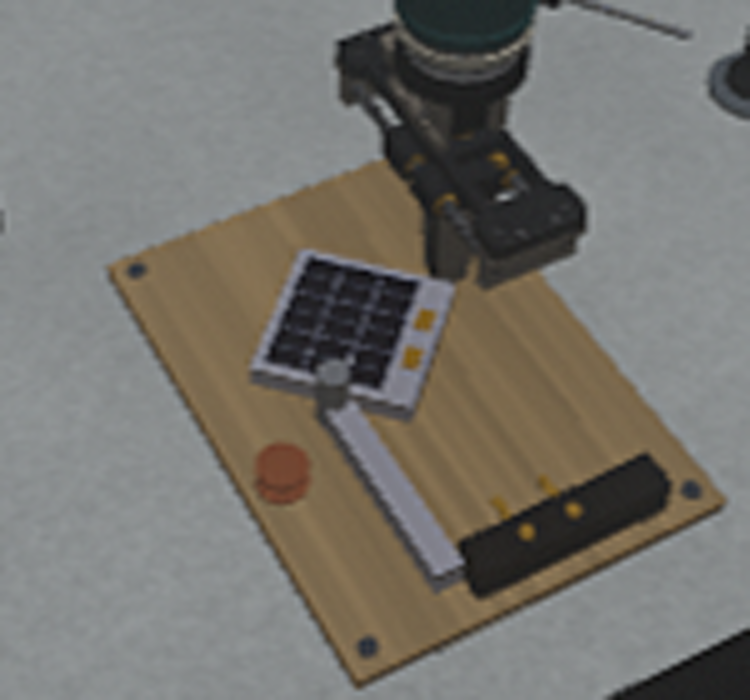

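Emit:
play_rows:
  rows:
    - [[4,9,0,0],[7,18,0,0],[9,28,0,0],[11,38,0,0],[12,48,0,0],[12,57,0,0],[12,57,0,0]]

```text
time: 7.55
tcp_pos: [574.9, 69.8, 104.8]
eef_rot: [179.9, -0.0, 90.0]
force: [0.6, -0.1, -0.4]
gripper_width: 0.004
```

```bash
python3 - <<'E'
from h import *
d=Cam("scene")
big(d.im,(200,140,350,280),"s15",5)
E
```

```text
(no output)
```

View pics/s15.png

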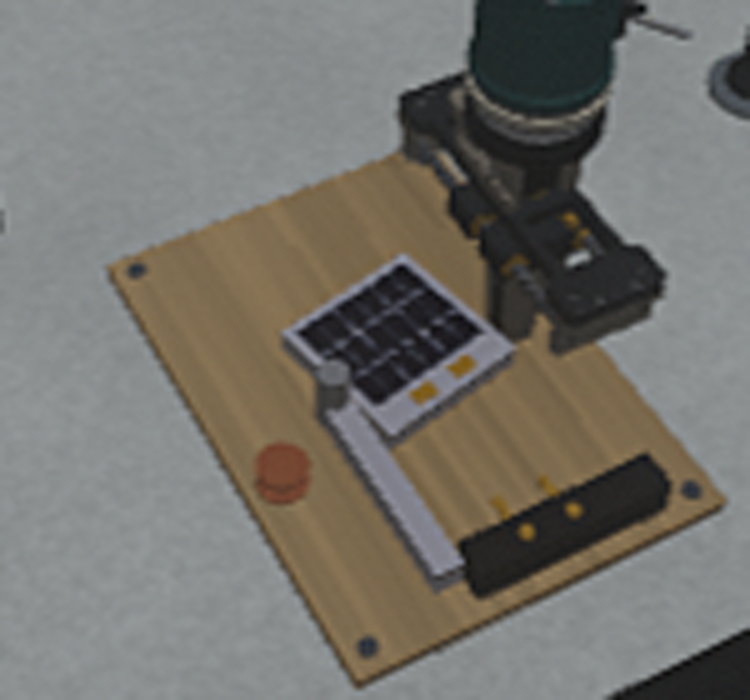

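Emit:
play_rows:
  rows:
    - [[-1,10,0,-0.029],[-3,18,0,-0.029],[-4,24,0,-0.029],[-5,24,0,-0.029],[-5,24,0,-0.029],[10,20,0,-0.029],[10,20,0,-0.029]]

```text
time: 8.3
tcp_pos: [592.5, 82.1, 104.7]
eef_rot: [-180.0, -0.0, 91.8]
force: [-0.5, 0.3, -0.4]
gripper_width: 0.01
```

```bash
python3 - <<'E'
from h import *
d=Cam("scene")
big(d.im,(200,140,350,280),"s16",5)
E
```

```text
(no output)
```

View pics/s16.png

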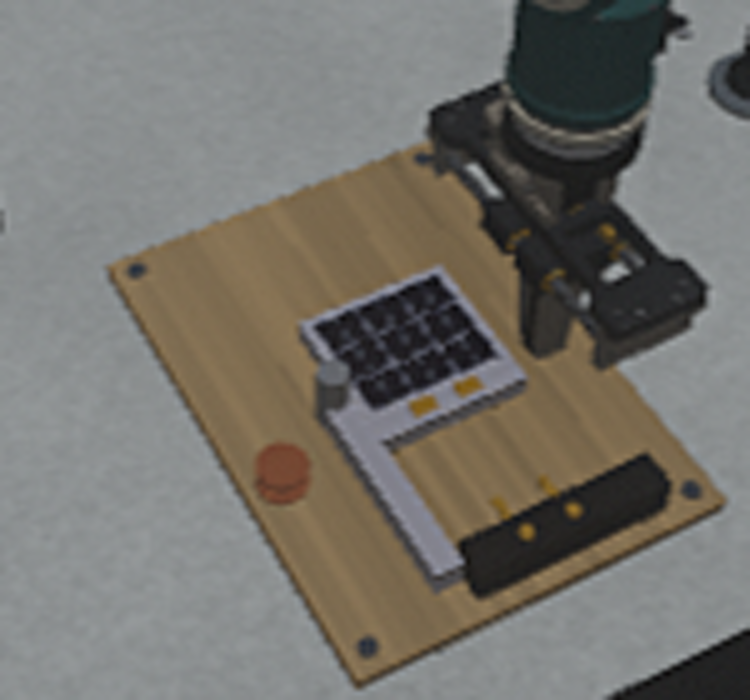

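```bash
python3 -c "
from m import *
meas([(526,381),(382,438),(302,327),(444,267)])
print(sensors.observe()['tcp_pos'],sensors.observe()['eef_rot'])"
```

```text
corners [619.05  55.98] [617.01 -38.51] [523.29 -42.99] [520.11  56.97] centre [569.86   7.86] board [-11.55  62.22] angle off -0.6157212588962535
[592.93  80.16 104.74] [-180.      0.04   91.72]
```

Emit:
play_rows:
  rows:
    - [[0,-25,0,0],[0,-55,0,0],[0,-85,0,0],[0,-102,0,0],[-25,-102,0,0],[-50,-102,0,0],[-72,-102,0,0],[-74,-98,0,0],[-74,-92,0,0],[-74,-85,0,0],[-74,-77,0,0],[-74,-69,0,0],[-74,-61,0,0],[-74,-53,0,0],[-74,-45,0,0],[-74,-37,0,0],[-74,-30,0,0],[-74,-24,0,0],[-74,-20,0,0],[-74,-20,0,0]]

```text
time: 10.4
tcp_pos: [576.1, 6.2, 104.5]
eef_rot: [179.9, -0.0, 91.7]
force: [0.7, 0.4, -0.5]
gripper_width: 0.006
```

```bash
python3 - <<'E'
from h import *
d=Cam("scene"); print(board(sensors.observe()['tcp_pos']))
big(d.im,(200,140,350,280),"s17",5)
E
```

```text
[-5.48 60.2 ]
```

View pics/s17.png

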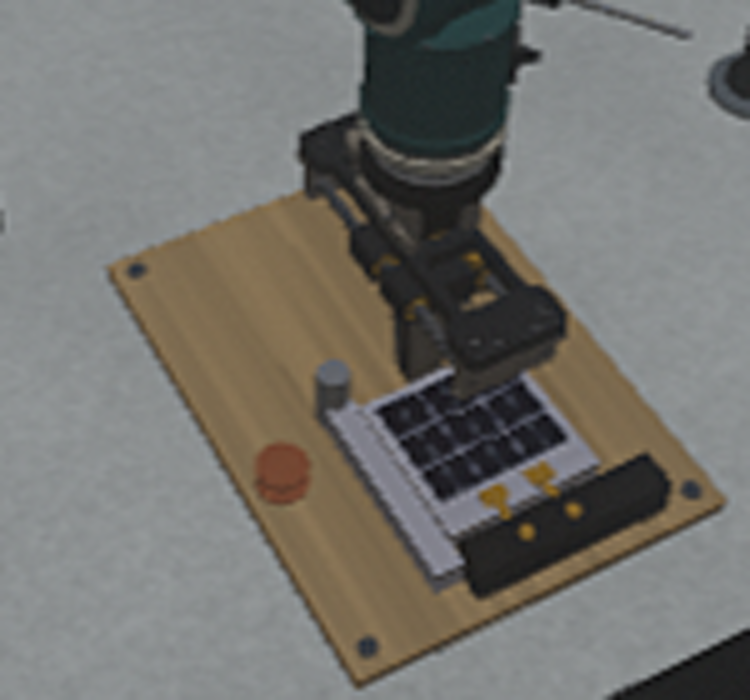

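Emit:
play_rows:
  rows:
    - [[0,2,0,0],[0,4,0,0],[0,6,0,0],[0,7,0,0],[0,8,0,0]]

```text
time: 10.95
tcp_pos: [583.3, 5.5, 104.6]
eef_rot: [180.0, 0.0, 91.6]
force: [-2.1, 0.4, 1.1]
gripper_width: 0.006
```

Emit:
play_rows:
  rows:
    - [[0,1,0,0],[0,1.5,0,0]]

```text
time: 11.15
tcp_pos: [584.8, 5.6, 104.6]
eef_rot: [180.0, 0.0, 91.7]
force: [-2.3, -0.5, 0.1]
gripper_width: 0.008
```

Emit:
play_rows:
  rows:
    - [[0,1,0,0],[0,2,0,0],[0,2,0,0]]

```text
time: 11.45
tcp_pos: [586.7, 5.8, 104.7]
eef_rot: [-180.0, 0.0, 91.7]
force: [-2.6, 0.1, 0.8]
gripper_width: 0.005
```

```bash
python3 - <<'E'
from h import *
d=Cam("scene"); print(board(sensors.observe()['tcp_pos']))
big(d.im,(200,140,350,280),"s18",5)
E
```

```text
[ 5.18 59.62]
```

View pics/s18.png

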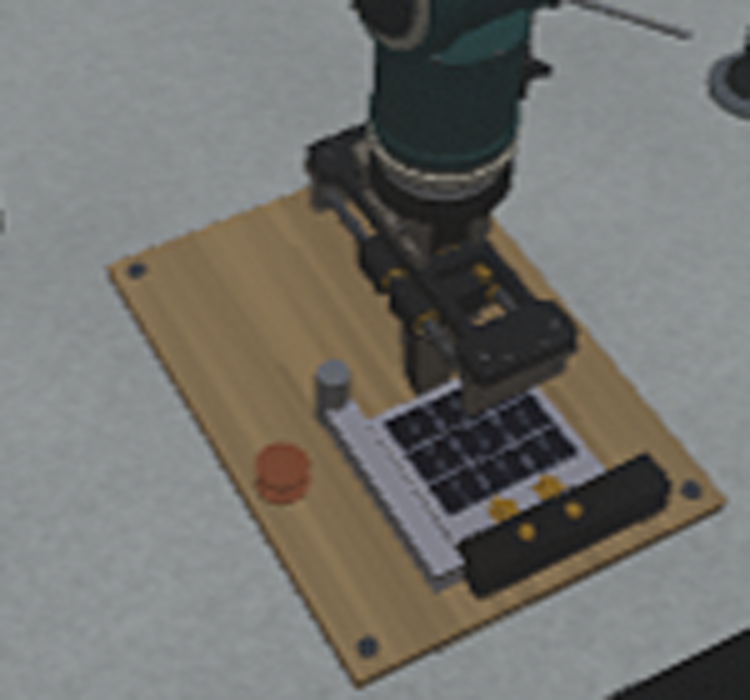

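Emit:
play_rows:
  rows:
    - [[0,1,0,0],[0,2,0,0],[0,2,0,0]]

```text
time: 11.8
tcp_pos: [587.1, 5.8, 104.6]
eef_rot: [-179.8, 0.0, 91.7]
force: [-6.6, 0.2, 4.4]
gripper_width: 0.002
```

Emit:
play_rows:
  rows:
    - [[0,-5,0,0],[0,-14,0,0],[25,-14,0,0],[50,-14,0,0],[72,-14,0,0],[72,15,0,0],[72,45,0,0],[72,60,0,0],[70,60,0,0],[65,60,0,0],[62,60,0,0],[61,60,0,0],[60,60,0,0],[60,60,0,0]]

```text
time: 13.2
tcp_pos: [646.6, 68.0, 104.7]
eef_rot: [-180.0, -0.0, 91.7]
force: [-0.5, 1.9, -0.1]
gripper_width: 0.004
```

Emit:
play_rows:
  rows:
    - [[-1,0,0,0],[-2,0,0,0],[-2,0,0,0]]

```text
time: 13.5
tcp_pos: [647.1, 67.4, 104.8]
eef_rot: [179.9, -0.1, 91.7]
force: [0.7, 5.4, -1.0]
gripper_width: 0.004
```

Emit:
play_rows:
  rows:
    - [[5,0,0,0],[14,0,0,0],[16,0,-20,0],[16,0,-50,0],[16,0,-85,0],[0,-30,-105,0],[-30,-60,-110,0],[-60,-90,-110,0],[-90,-120,-110,0],[-120,-140,-110,0],[-120,-140,-110,0]]

```text
time: 14.6
tcp_pos: [507.7, -63.3, 214.9]
eef_rot: [-179.9, 0.2, 91.2]
force: [0.4, 0.7, 0.0]
gripper_width: 0.004
```

```bash
python3 - <<'E'
from h import *
w=Cam("wrist","w20"); print(w.st["tcp_pos"],w.st["eef_rot"])
d=Cam("scene")
big(d.im,(200,140,350,280),"s20",5)
e=Cam("side");big(e.im,(165,110,345,260),"d20",4)
E
```

```text
[507.72 -63.28 214.92] [-179.89    0.15   91.24]
```

View pics/s20.png

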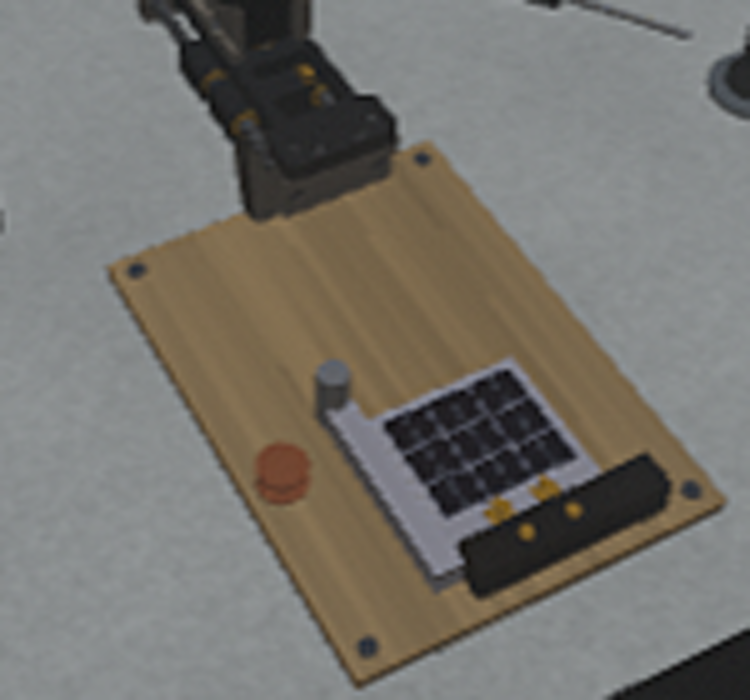

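View pics/d20.png

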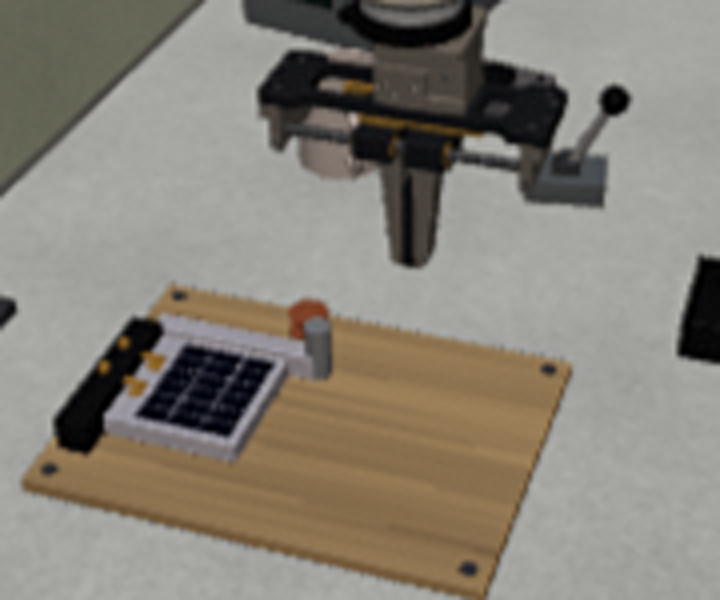

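View pics/w20.png

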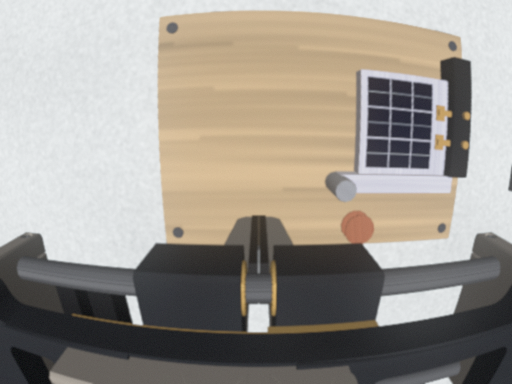

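```bash
python3 - <<'E'
from h import *
w=Cam("wrist"); print("wrist yaw ok",w.st["eef_rot"])
big(w.im,(340,50,480,210),"w21",5)
d=Cam("scene")
big(d.im,(125,200,175,255),"s21",11)
E
```

```text
wrist yaw ok [179.94   0.    91.66]
```

View pics/s21.png

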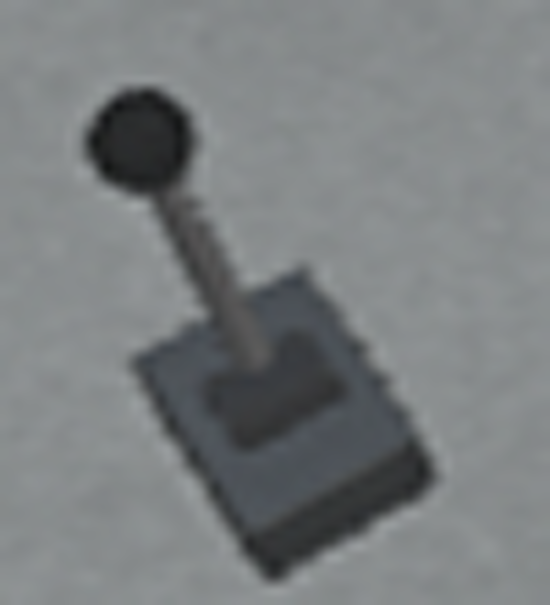

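View pics/w21.png

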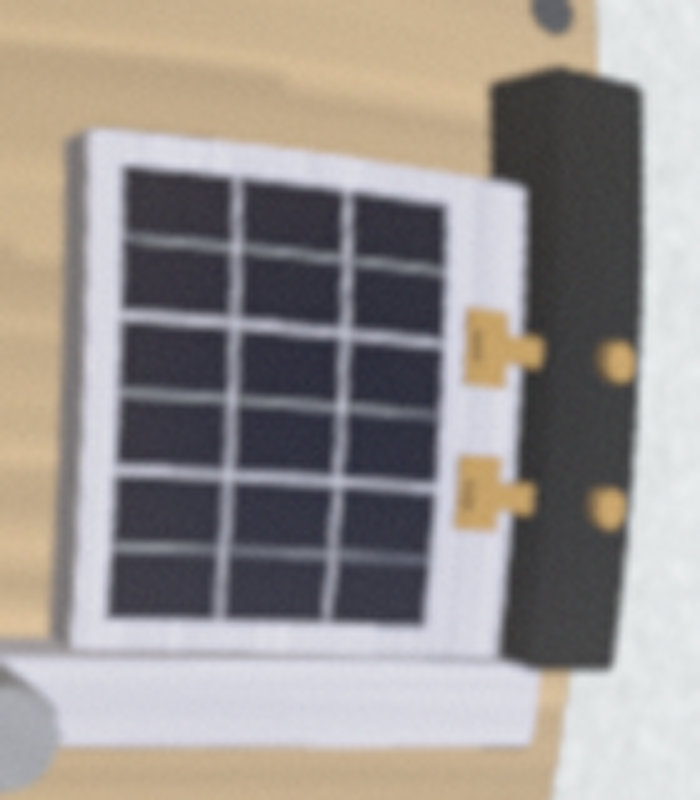

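```bash
python3 - <<'E'
from h import *
w=Cam("wrist")
P=[w.at((x/5+340-.4,y/5+50-.4),28)[:2] for x,y in [(88,130),(527,185),(503,658),(70,650)]]
c=sum(P)/4; v=P[1]-P[0]+P[2]-P[3]; print("panel",P,c,board(c),np.degrees(np.arctan2(v[1],v[0]))-1.65)
s=Cam("scene"); B=[s.at((x/11+125-.45,y/11+200-.45),25)[:2] for x,y in [(305,268),(135,360),(258,533),(415,450)]]
print("block",B,sum(B)/4,[np.linalg.norm(B[i]-B[i-1]) for i in range(4)])
print("ball",s.at((140/11+125-.45,140/11+200-.45),92)); 
v=B[2]-B[1]+B[3]-B[0]; print(np.degrees(np.arctan2(v[1],v[0])))
print(sensors.observe()['tcp_pos'])
E
```

```text
panel [array([599.22,  57.29]), array([699.13,  60.92]), array([702.71, -38.38]), array([601.68, -41.11])] [650.68   9.68] [69.29 61.71] 0.1626797540335183
block [array([ 444.27, -355.25]), array([ 453.36, -402.22]), array([ 519.5 , -386.61]), array([ 513.14, -344.79])] [ 482.57 -372.22] [np.float64(69.66793049679421), np.float64(47.83758311381842), np.float64(67.9563840175657), np.float64(42.30279375140185)]
ball [ 442.44 -380.23   92.  ]
10.925462284927612
[511.05 -57.33 214.6 ]
```

Emit:
play_rows:
  rows:
    - [[-25,-20,0,0],[-60,-45,0,-0.05],[-95,-75,0,-0.1],[-130,-100,0,-0.17],[-165,-120,0,-0.17],[-200,-121,0,-0.17],[-235,-121,0,-0.17],[-270,-121,0,-0.17],[-300,-121,0,-0.17],[-330,-121,0,-0.17],[-330,-121,0,-0.17],[-330,-121,20,-0.17],[-330,-121,49,-0.17],[-330,-121,49,-0.17],[-330,-121,49,-0.17]]

```text
time: 16.45
tcp_pos: [399.5, -390.9, 165.6]
eef_rot: [-180.0, -0.1, 101.5]
force: [1.0, 0.0, 0.1]
gripper_width: 0.005
```

```bash
python3 - <<'E'
from h import *
d=Cam("scene");print(sensors.observe()['tcp_pos'],sensors.observe()['eef_rot'])
big(d.im,(90,130,220,260),"s22",5)
E
```

```text
[ 399.83 -391.45  166.43] [179.97   0.02 101.46]
```

View pics/s22.png

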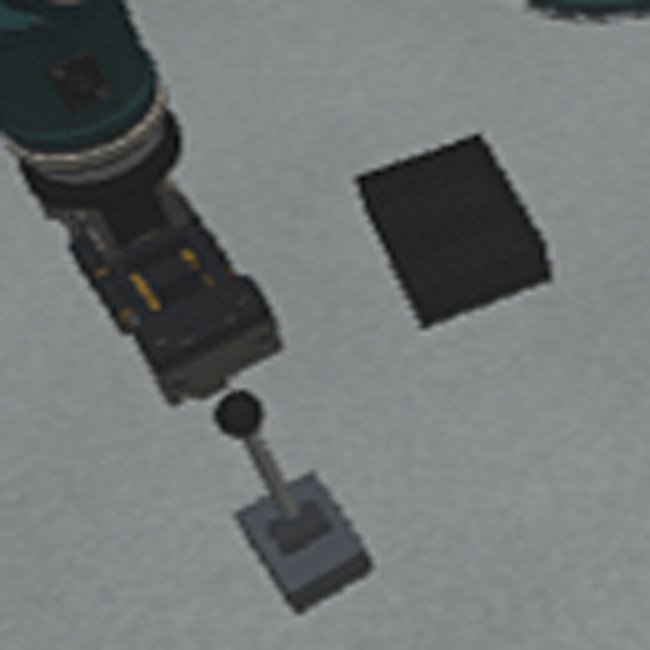

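Emit:
play_rows:
  rows:
    - [[0,8,0,0],[0,16,0,0],[0,24,0,0],[0,32,0,0],[0,40,0,0],[0,48,0,0],[0,56,0,0],[0,64,0,0],[0,72,0,0],[0,80,0,0],[0,84,0,0],[0,87,0,0],[0,87,0,0]]

```text
time: 17.8
tcp_pos: [484.8, -374.4, 165.6]
eef_rot: [180.0, -0.0, 101.4]
force: [-0.5, -0.2, 0.4]
gripper_width: 0.005
```

```bash
python3 - <<'E'
from h import *
d=Cam("scene")
big(d.im,(90,130,220,260),"s23",5)
d=Cam("side")
big(d.im,(230,90,350,190),"d23",6)
E
```

```text
(no output)
```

View pics/s23.png

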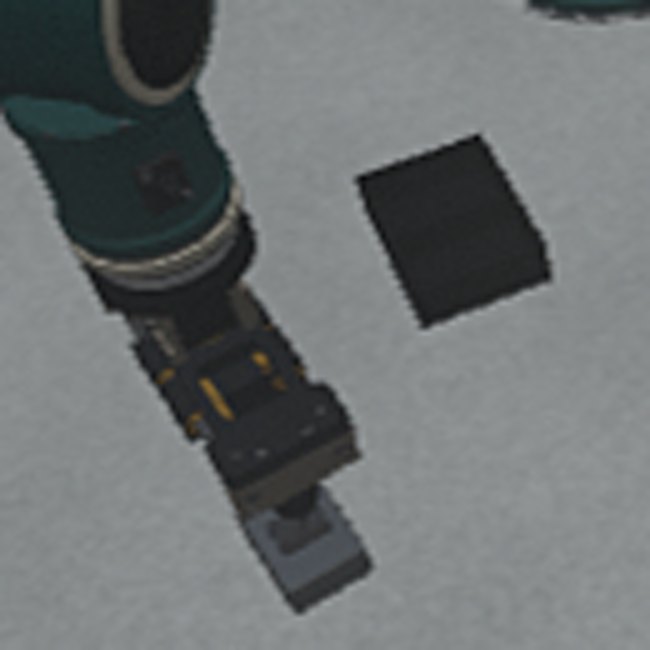

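View pics/d23.png

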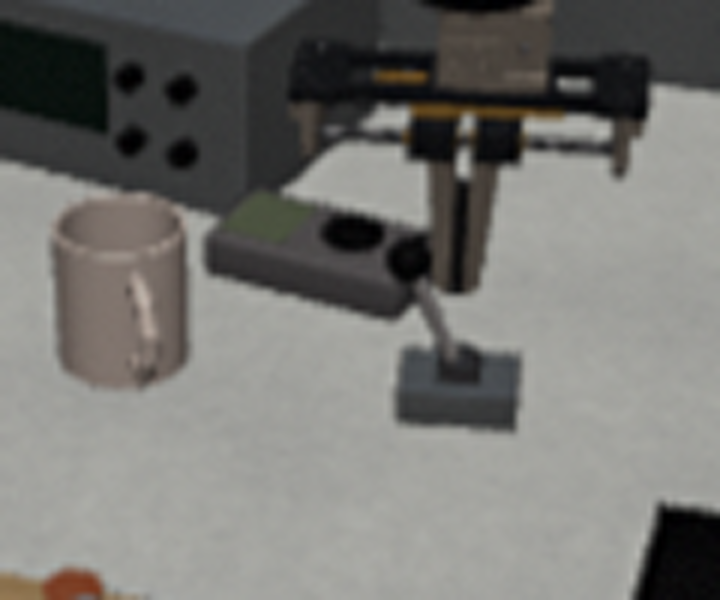

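Lever is well over (ball at about (410,258) in the crop); push on gently until the hard stop shows in the force.

Emit:
play_rows:
  rows:
    - [[0,2,0,0],[0,4,0,0],[0,5,0,0],[0,5,0,0]]

```text
time: 18.3
tcp_pos: [489.3, -373.7, 165.7]
eef_rot: [180.0, 0.0, 101.4]
force: [-0.2, -0.3, -0.4]
gripper_width: 0.003
```

Emit:
play_rows:
  rows:
    - [[0,2,0,0],[0,4,0,0],[0,5,0,0],[0,5,0,0]]

```text
time: 18.7
tcp_pos: [491.8, -373.4, 165.5]
eef_rot: [-179.7, -0.1, 101.3]
force: [-6.8, -0.4, 2.9]
gripper_width: 0.006
```

Emit:
play_rows:
  rows:
    - [[0,-8,0,0],[0,-20,0,0],[0,-25,-15,0],[0,-25,-45,0],[0,-25,-75,0],[0,-50,-100,0],[30,-70,-110,0],[60,-70,-110,0],[60,-70,-110,0]]

```text
time: 19.6
tcp_pos: [413.2, -324.7, 277.5]
eef_rot: [179.9, -0.0, 101.5]
force: [-0.3, -0.3, 0.3]
gripper_width: 0.003
```

```bash
python3 - <<'E'
from h import *
s=Cam("scene","s24"); d=Cam("side","d24f")
big(d.im,(230,90,350,190),"d24",6); big(s.im,(125,190,180,255),"s24b",9); big(s.im,(200,140,350,280),"s24c",5)
print(sensors.observe()['force'],sensors.observe()['time'])
E
```

```text
[ 0.24 -1.48 -0.59] 19.7
```

View pics/d24.png

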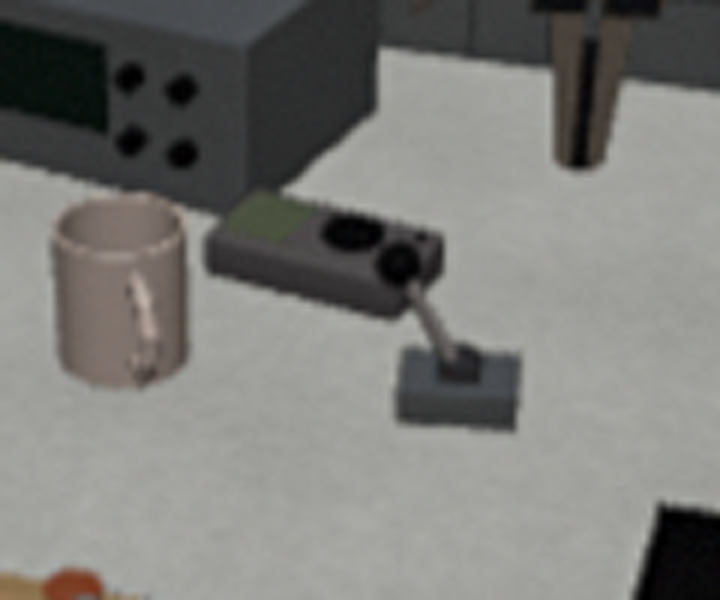

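View pics/s24.png

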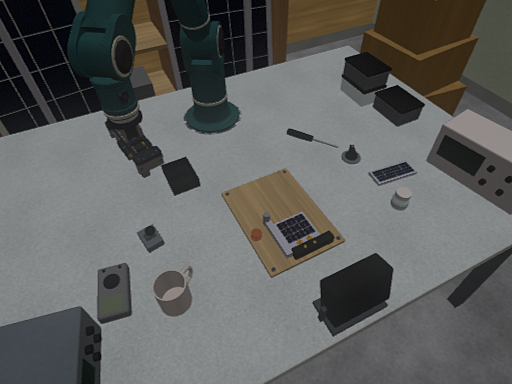

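View pics/s24c.png

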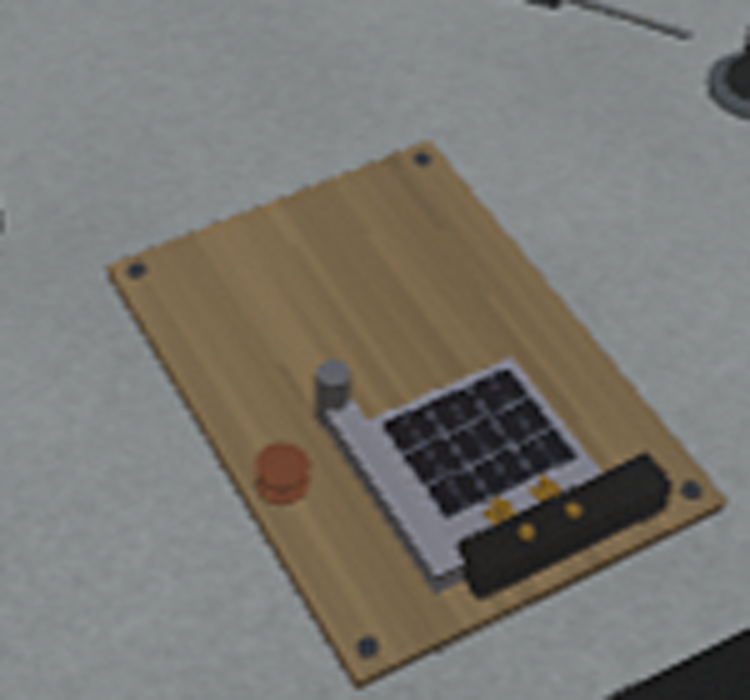

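```bash
python3 - <<'E'
from h import *
d=Cam("side"); b=d.at((400/6+229.6,262/6+89.6),92); print(b, np.hypot(*(b[:2]-[443,-381.5])),"expect ~77")
from rig import workorder; print(workorder.finish_job())
E
```

```text
[ 516.3  -368.66   92.  ] 74.41549760533123 expect ~77
the job is handed in; nothing more can be done
None
```

I handed the job in at about 20 s of the allowed 72 s, and `finish_job` gives no verdict.

- **Panel turn:** I pushed the panel flat round the steel post. The scene camera measured it 58° off its docked direction at one stop, and at the next I judged about 42° by eye while it was still being pushed against the post. The panel-to-post contact force itself cannot be read. On one push the fingers slipped past the panel's corner, so I went back and pushed again. Nothing was disturbed.
- **Panel home:** I slid it along the rail until the force rose to 6.6 N at the block, then pressed it against the rail until it rose to 5.4 N. The wrist camera then put its centre at board (69.3, 61.7) mm against home (70, 60), about 2 mm off, and turned 0.2° from the board. The contacts were at the block's brass fingers. I did not re-measure after the switch move, but the last scene picture shows the panel unmoved and flush.
- **Lamp switch:** I pushed the lever to its hard stop, where the force rose to 6.8 N. Afterwards the side camera put the ball 74 mm from its off position. A full swing is 77 mm, so the lever angle is about 0.96 rad.
- **Other things and the arm:** In the last scene picture the bystanders stand where they were, judged by eye. The arm was clear of everything when I handed in.

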